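# Tuck a steel bar under the flap of a drilling jig and hold it flat

## Robot

A 6-joint arm with a two-finger parallel gripper is mounted at the origin on a cart in front of the work surface, level with it; the furniture and walls round the work are solid. World frame = base frame: x ahead of the robot, y to its left, z up, the work surface at z = 0. Lengths are in mm, angles in degrees, forces in N, time in s.
With the tool pointing down it reaches from about 350 to 925 mm from the base axis. Payload 6.4 kg.
Tool frame: the origin (TCP) lies midway between the tips of the shut fingers; the grasp point (between the pads) lies 19 mm behind it (r.hold_point_z is the distance from the TCP to the grasp point, in mm); z points along the fingers, y is the line along which they close (so a half turn about z gives the same grasp; the last joint's range is limited). The gripper opens to 94 mm and grips with 3 to 60 N. Pads are 16 mm wide; open, the fingers measure 119 mm over their backs; the gripper's body (75 mm by 177 mm) begins 78 mm behind the grasp point.
Start: joints at [55.113, 14.043, 89.255, -0, 76.702, -9.975], TCP at [273.797, 589.533, 205.455] pointing down, gripper open.
Joint ranges: [-179.41, 179.41], [-58.25, 129.5], [7.25, 145.43], [-54.29, 234.29], [11.92, 165.04], [-157.13, 157.13]. Speed limits (degrees/s): [147.25, 147.25, 180, 180, 180, 180].

## Interface

Orientations are given as a 3x3 rotation matrix whose columns are the frame's x, y, z axes.
In Python, from workcell import r gives the robot as it stands.
- The arm moves only by the tool play_rows, never from a script. Its argument "series" is a list that holds one entry, the list of rows, each a list of 5 numbers: the shift along the world's x, y, z in m, then the turn about the world's z in degrees, then the gripper command: -1 is shut, 1 is fully open, values between are in proportion. In form: [[[dx, dy, dz, yaw, gripper], ...]]. A call has 1 to 12 rows; each row is the pose to reach, as a shift and turn from the pose commanded when the call began; what a row does not reach only later rows make up. A row lasts 1/8 s, in which the tool goes at most 62.5 mm and 10.7 degrees, less where a joint would pass 70% of its speed; a pose out of reach is approached as far as the arm can. A call with a gripper value outside its range is refused whole. The fingers move at their own pace and stop on an object; "squeeze" is the grip in N (left out, the last holds). Time passes only in rows, so rows that repeat a pose let the fingers close. It gives the time, the measured TCP pose, the force, the opening and the grip force at its end, in the units of the state.
- r.get_state(): the state, without advancing time (a new reading comes with each control period).
- r.get_image(name): name is "scene" or "side" or "wrist"; returns the picture (384x512x3 uint8, blue, green, red); there is no depth.
- r.camera_model(name): a dict with "fx", "fy", "cx", "cy" (pixels), "world_from_camera" (4x4, takes a point from camera to world coordinates); the wrist camera has in their place "hand_eye" (4x4, takes a point from camera to tool coordinates, whose origin is the TCP and whose axes are the flange's). Camera axes: x right, y down, z forward; pixel columns grow to the right and rows downward; lengths in mm; the calibration is good to about 2 mm. A picture is of the moment at which its call begins: read the wrist's pose just before it. camera_model takes no time and is no camera call.
- r.hand_in(): hands the job in; it is judged then, once.
The state is a dict: "time_s": time; "joints": joint angles; "dq": joint speeds; "joint_torque": joint torques, N m; "tcp_pos": TCP position; "eef_rot": TCP orientation; "wrist_force": force on the tool from outside, world axes, zero at the start; "wrist_torque": the same for the moment, N m; "finger_gap": opening from 0.0 (shut) to 1.0 (fully open); "grip_force": force on a finger pad.
Only numpy, scipy, OpenCV 4.12 (cv2) and the standard library are available. Lean on these libraries where they do the work, as an engineer would, in place of code of your own. Each camera call takes 0.05 s, during which the arm holds its last target. There are 200 camera calls.

## Task

Load the loose flat steel bar into the drilling jig: lay it lengthwise over the jig's raised bed and slide one end in under the hinged flap until it meets the end stop, without lifting the flap and without disturbing the other tools. Then press the bar down flat onto the bed against the spring lifter pin and finish while still holding it pressed there; do not let go.

Things in the scene. Friction and masses are not known exactly. Their poses are not given: they have to be found in the camera images.
- bar_mid (a point): Centre (half-way up) of the loose flat steel bar, plain grey, 30 wide x 160 long x 8 mm thick, 0.3 kg (up to 20 percent more or less), lying flat on the bench at the start. The point's y axis runs along the 160 mm length, x across the 30 mm width, z up. Either end may go into the jig.
- jig: Drilling jig fixed to the bench, dark base plate 260 x 100 x 12 mm; origin at the centre of its underside, z up, x along the bed toward the flap, away from the robot. The bed is a steel rail 20 mm wide (y -10 to 10), x = -120 to 85 mm, top at z = 34: fingers holding the bar by its 30 mm width pass on both sides of it, 22 mm down to the plate. Bar home and flat: its centre at x = 5, y = 0, z = 38 mm.
- slot_mouth (a point): Mouth of the slot, on the bed's top under the flap's front edge (jig x = 45, y = 0, z = 34 mm); axes as the jig. The slot is 36 mm wide between two cheeks and 14 mm high under the flap; it ends 40 mm further in at the end stop, an upright face across the bed. Flared lead-ins, up to 48 mm high over the bench like the cheeks, reach 18 mm out before the mouth and open to about 55 mm.
- flap (a joint): Hinge of the thin light aluminium flap (72 x 56 x 3 mm, 80 g) that covers the slot; its hinge line is at jig x = 117, z = 50 mm, its free front edge at jig x = 45 mm. 0 = lying down level on the cheeks, grows as the front edge lifts (0.07 rad = 5 mm at the edge). It swings freely.
- lifter (a joint): Sprung brass pin, 13 mm across with blunt tip, in the bed at jig x = -25, y = 0 mm. Value in m: 0 = up, tip 4 mm above the bed; 0.004 = level with the bed; stop at 0.006. Starts to move at 5 N, 7 N at 0.004; springs back; the bar's weight does not push it down. A bar carried level, its underside 4 to 5 mm above the bed, passes over the pin and under the flap.
- tape_measure_mid (a point): Bystander: centre of a tape measure, 36 x 82 x 62 mm, standing to the left of the jig; leave alone.
- pliers_mid (a point): Bystander: centre of a pair of pliers, 55 x 190 x 14 mm, lying beyond the jig; leave alone.
- screwdriver_mid (a point): Bystander: centre of a screwdriver, 29 x 193 x 31 mm, lying beyond the bar at the right; leave alone.

How it is judged (in metres and radians):
On the way:
1. the bar's end has entered the slot under the flap, lengthwise over the bed (x of bar_mid in the frame of jig above -0.03 m and y of bar_mid in the frame of jig between -0.008 and 0.008 m and z of bar_mid in the frame of jig below 0.046 m and angle between the y axis of bar_mid and the x axis of jig, either way round below 0.15 rad and value of joint flap below 0.07 rad), for 0.05 s.
At the end, for the whole second after the job is handed in: Bar end under the flap within 5 mm of the stop; bar centred within 6 mm, in line within 0.12 rad, flat (0.025 rad, 1.5 mm), lifter pushed down 2 mm or more, flap down (under 0.03 rad), bar still, fingers still holding or pressing it (over 2 N) (x of bar_mid in the frame of jig above 0 m and y of bar_mid in the frame of jig between -0.006 and 0.006 m and z of bar_mid in the frame of jig between 0.035 and 0.0395 m and angle between the y axis of bar_mid and the x axis of jig, either way round below 0.12 rad and angle between bar_mid's own z axis and vertical below 0.025 rad and value of joint lifter above 0.002 m and value of joint flap below 0.03 rad and contact force between the fingers and bar above 2 N and linear speed of bar below 0.02 m/s); the arm keeps its last pose, push and grip.
It fails at once if the flap is lifted by more than 0.07 rad (5 mm at its edge) (value of joint flap above 0.07 rad).
It fails at once if the tape measure is moved by more than 30 mm (distance of tape_measure_mid from where it was at the start of the episode above 0.03 m).
It fails at once if the pliers is moved by more than 30 mm (distance of pliers_mid from where it was at the start of the episode above 0.03 m).
It fails at once if the screwdriver is moved by more than 30 mm (distance of screwdriver_mid from where it was at the start of the episode above 0.03 m).
It also fails if it takes over 38 s, if anything falls off the work surface, if the arm or the gripper's body presses on something with over 40 N, if the wrist force passes 120 N, or if a joint passes its speed limit or range.

## Working session

There is one attempt and no reset: what is moved stays moved. The work goes in short steps, Python scripts to look and compute and a tool call to move; the robot and the scene stay as the last step left them, time stands still between calls to the robot, and variables do not carry over. Pictures are saved under pics/ and viewed, at most 10 in all, crops included, and the job is handed in when it is done.

Besides the shell and the picture viewer there is one more tool, called after "Request:" as a command line: name --argument value ..., lists and objects as JSON in quotes. play_rows: Moves the arm, as the interface text tells. Its arguments: {"type":"object","properties":{"series":{"type":"array","items":{"type":"array","items":{"type":"array","items":{"type":"number"}}}},"squeeze":{"type":"number"}},"required":["series"]}

```bash
mkdir -p pics; cat > h.py <<'E'
import numpy as np,cv2
from workcell import r
def ray(name,uv,st=None):
    m=r.camera_model(name)
    T=np.array(m["world_from_camera"]) if "world_from_camera" in m else None
    if T is None:
        s=st or r.get_state(); W=np.eye(4);W[:3,:3]=s["eef_rot"];W[:3,3]=s["tcp_pos"];T=W@np.array(m["hand_eye"])
    d=T[:3,:3]@np.array([(uv[0]-m["cx"])/m["fx"],(uv[1]-m["cy"])/m["fy"],1]);return T[:3,3],d
def onz(name,uv,z,st=None):
    o,d=ray(name,uv,st);return o+d*(z-o[2])/d[2]
E
python3 - <<'E'
from h import *
s=r.get_state();print(s["time_s"],s["tcp_pos"],s["eef_rot"],r.hold_point_z)
a=[r.get_image(n) for n in("scene","side","wrist")]
for n,i in zip(("scene","side","wrist"),a):
    cv2.imwrite(f"pics/{n}0.png",i);m=r.camera_model(n);print(n,m["fx"],m["cx"],m["cy"],np.round(m.get("world_from_camera",m.get("hand_eye")),3).tolist())
cv2.imwrite("pics/s0b.png",cv2.resize(a[0],(800,600)));cv2.imwrite("pics/d0b.png",cv2.resize(a[1],(800,600)))
E
```

```text
0.0 [273.45178604 589.03574386 204.37231628] [[-9.06964927e-01  4.21204812e-01 -1.06166397e-03]
 [ 4.21206030e-01  9.06963691e-01 -1.53074857e-03]
 [ 3.18132013e-04 -1.83551453e-03 -9.99998265e-01]] 18.8
scene 448.65063193367956 246.81455513797923 192.7261026850642 [[0.961, 0.236, -0.142, 848.156], [0.276, -0.845, 0.458, -742.628], [-0.012, -0.48, -0.877, 1415.719], [0.0, 0.0, 0.0, 1.0]]
side 432.81926136843356 251.33663811786593 190.55933608928643 [[0.65, 0.629, -0.426, 1219.563], [0.76, -0.534, 0.37, -564.042], [0.006, -0.564, -0.825, 1214.005], [0.0, 0.0, 0.0, 1.0]]
wrist 280.4355244399725 256.29111883733555 188.24288611737194 [[0.001, -0.958, -0.286, 83.581], [1.0, 0.001, -0.0, -0.951], [0.001, -0.286, 0.958, -179.477], [0.0, 0.0, 0.0, 1.0]]
```

View pics/s0b.png

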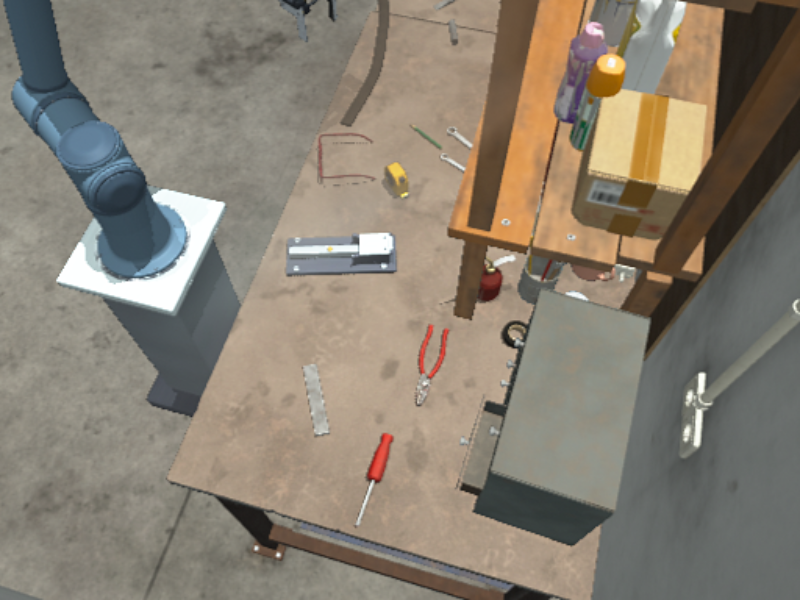

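View pics/d0b.png

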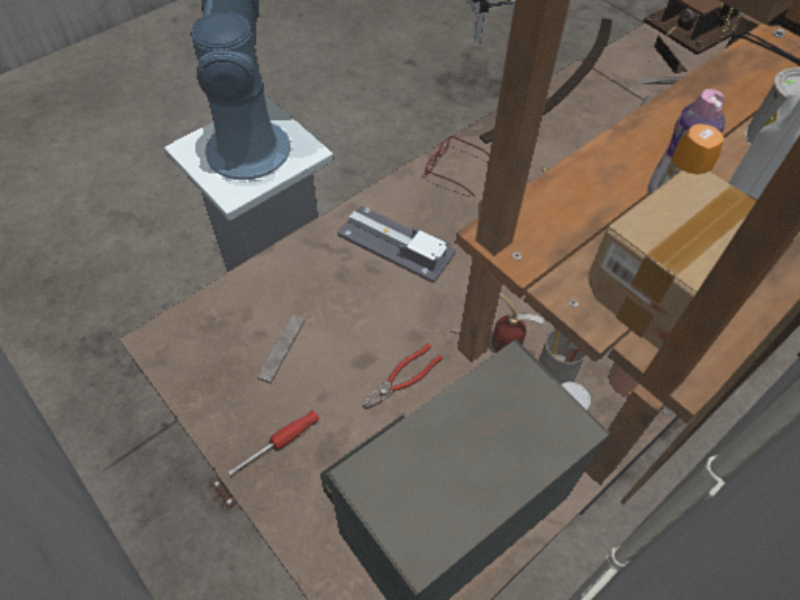

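The scene view shows the bar at about (315,400), the jig at (340,253) with its flap on the right, and the pliers, screwdriver and tape clear of both (800x600 pixels). The side view agrees.

```bash
cat >> h.py <<'E'
def rect(mask,box):
    x0,y0,x1,y1=box;m=np.zeros_like(mask);m[y0:y1,x0:x1]=mask[y0:y1,x0:x1]
    c=max(cv2.findContours(m,cv2.RETR_EXTERNAL,cv2.CHAIN_APPROX_NONE)[0],key=cv2.contourArea)
    return c
def fit(name,c,z,st=None):
    P=np.array([onz(name,p,z,st)[:2] for p in c.reshape(-1,2)],np.float32)
    (cx,cy),(w,h),a=cv2.minAreaRect(P)
    if w<h:w,h,a=h,w,a+90
    return np.round([cx,cy,w,h,(a+90)%180-90],1)
E
python3 - <<'E'
from h import *
for n,bb,jb in(("scene",(185,225,220,285),(178,145,260,180)),("side",(160,195,200,250),(210,125,295,182))):
    i=cv2.imread(f"pics/{n}0.png");hsv=cv2.cvtColor(i,cv2.COLOR_BGR2HSV)
    g=((hsv[...,1]<45)&(hsv[...,2]>90)).astype(np.uint8)
    d=((i[...,2].astype(int)-i[...,0]<12)).astype(np.uint8)
    for m,b,z in((g,bb,8),(d,bb,8),(d,jb,12)):
        c=rect(m,b);print(n,cv2.contourArea(c),cv2.boundingRect(c),fit(n,c,z))
i=cv2.imread("pics/scene0.png");a=cv2.resize(i[135:190,170:270],None,fx=5,fy=5,interpolation=2);b=cv2.resize(i[220:290,170:270],None,fx=4,fy=4)
cv2.imwrite("pics/c1.png",np.vstack([a,np.pad(b,((0,0),(0,100),(0,0)))]))
E
```

```text
scene 393.0 (194, 233, 17, 46) [ 540.4 -274.6  163.1   32.5  -61. ]
scene 320.5 (194, 233, 17, 46) [ 540.8 -275.7  160.8   28.5  -61.3]
scene 1638.0 (183, 149, 71, 28) [481.4  86.4 259.8 113.2  17.7]
side 424.5 (165, 201, 33, 44) [ 544.7 -277.9  168.8   46.5  -59.2]
side 373.0 (165, 202, 30, 43) [ 542.  -277.5  162.4   31.3  -61.1]
side 1685.0 (216, 132, 76, 49) [482.2  84.4 265.1 117.9  17.5]
```

View pics/c1.png

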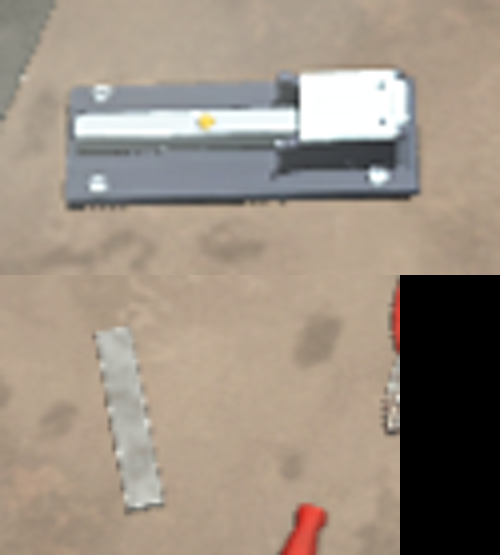

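The crop confirms it: the bar lies at about (541,-276) mm at -61°, and the jig at about (481,85) with yaw 17.6°, flap away from the robot. Next I go over the jig, already at the placing yaw, for a close wrist view.

Request:
play_rows --series '[[[0.02,-0.055,0,5,1],[0.04,-0.11,0,11,1],[0.06,-0.165,0,17,1],[0.085,-0.22,0,23,1],[0.105,-0.275,0,29,1],[0.13,-0.33,0,35,1],[0.15,-0.38,0,39,1],[0.17,-0.43,0,42.6,1],[0.18,-0.47,0,42.6,1],[0.19,-0.504,0,42.6,1],[0.19,-0.504,0,42.6,1],[0.19,-0.504,0,42.6,1]]]'

```text
time_s: 1.65
tcp_pos: [463.5, 86.1, 205.2]
eef_rot: [[-0.953, -0.304, -0.001], [-0.304, 0.953, 0.0], [0.0, 0.001, -1.0]]
wrist_force: [-0.3, 0.5, -1.5]
finger_gap: 0.999
grip_force: 0.0
```

```bash
python3 - <<'E'
from h import *
import pickle
s=r.get_state();i=r.get_image("wrist");pickle.dump(s,open("w1.pkl","wb"));cv2.imwrite("pics/w1.png",i)
cv2.imwrite("pics/w1b.png",cv2.resize(i,(800,600)));print(s["time_s"],s["tcp_pos"],s["eef_rot"],s["joints"],s["wrist_force"])
E
```

```text
1.65 [463.45938157  86.0643897  205.22016859] [[-9.52696604e-01 -3.03922459e-01 -5.65565872e-04]
 [-3.03922692e-01  9.52696620e-01  3.83593781e-04]
 [ 4.22229929e-04  5.37336795e-04 -9.99999766e-01]] [-3.31224490e+00 -1.07717148e+01  1.14644442e+02  2.06693461e-02
  7.61608940e+01 -1.11010552e+02] [-0.31598158  0.53967512 -1.47776393]
```

View pics/w1b.png

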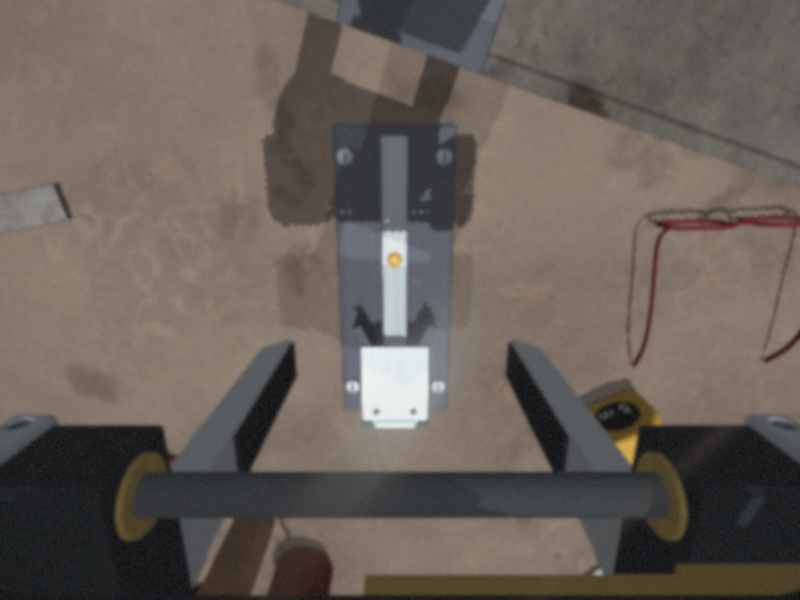

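The wrist view shows the jig upright in the image: pin at (394,260), bed edges x≈382–408, flap front edge at y≈347, spanning x 361–428. I measure these with sub-pixel code.

```bash
python3 - <<'E'
from h import *
import pickle
s=pickle.load(open("w1.pkl","rb"));i=cv2.imread("pics/w1.png");hsv=cv2.cvtColor(i,cv2.COLOR_BGR2HSV)
o=((hsv[...,0]>8)&(hsv[...,0]<30)&(hsv[...,1]>110)&(hsv[...,2]>120)).astype(np.uint8);o[:, :240]=0;o[:,265:]=0;o[:155]=0;o[180:]=0
y,x=np.nonzero(o);pin=onz("wrist",(x.mean(),y.mean()),38,s);print("pin",len(x),x.mean(),y.mean(),pin)
g=cv2.GaussianBlur(cv2.cvtColor(i,cv2.COLOR_BGR2GRAY),(3,3),0).astype(float)
def edges(row,a,b):   # strongest rising and falling edge, sub-pixel, in columns a..b
    d=np.gradient(g[row,a:b]);out=[]
    for q in(d,-d):
        k=int(q.argmax());w=q[max(k-2,0):k+3];out.append(a+k-2+(w*np.arange(len(w))).sum()/w.sum())
    return out
def mids(rows,a,b,z):
    L=[];W=[]
    for v in rows:
        l,rr=edges(v,a,b);P,Q=onz("wrist",(l,v),z,s),onz("wrist",(rr,v),z,s);L.append((P+Q)/2);W.append(np.linalg.norm(P-Q))
    L=np.array(L)[:,:2];c=L.mean(0);u=np.linalg.svd(L-c)[2][0];u*=np.sign(u[0]);print("width",np.round(np.median(W),1),"mid",c,"yaw",np.degrees(np.arctan2(u[1],u[0])));return c,u
b,u=mids([*range(92,134,3),*range(150,162,2),*range(172,208,3)],238,268,34)
mids(range(226,258,3),222,284,51.5+1.5)
col=range(236,270,3);E=[]
for c in col:
    d=np.gradient(g[:,c]);E.append(onz("wrist",(c,210+d[210:235].argmax()),53,s))
print("flap front",np.mean(E,0))
w=cv2.inRange(g,0,1e9)
pl=[onz("wrist",(p[0]*.64,p[1]*.64),12,s)[:2] for p in((334,124),(456,124),(446,410),(344,410))];print("plate",np.mean(pl,0),[np.linalg.norm(pl[k]-pl[k-1]).round(1) for k in range(4)])
print(mids and "pin->jig origin",pin[:2]+25*u,"flap->",np.mean(E,0)[:2]-45*u)
E
```

```text
pin 41 252.0 165.7560975609756 [455.10576736  76.96748413  38.        ]
width 19.7 mid [436.547653    71.14195119] yaw 17.75897461242344
width 55.9 mid [547.5995678  106.75395086] yaw 17.744190001957357
flap front [520.99424195  98.62417646  53.        ]
plate [478.60783373  85.12232668] [np.float64(257.6), np.float64(97.1), np.float64(257.6), np.float64(98.2)]
pin->jig origin [478.91446824  84.59282101] flap-> [478.13858037  84.89857007]
```

The jig origin is (478.5, 84.8) with yaw 17.75°. The given sizes check out (bed 19.7, flap 55.9, plate 258x98). Next I look at the bar.

Request:
play_rows --series '[[[0.01,-0.055,0,-10,1],[0.02,-0.11,0,-20,1],[0.03,-0.165,0,-30,1],[0.04,-0.22,0,-40,1],[0.05,-0.27,0,-50,1],[0.06,-0.315,0,-60,1],[0.063,-0.335,0,-70,1],[0.063,-0.335,0,-78.7,1],[0.063,-0.335,0,-78.7,1],[0.063,-0.335,0,-78.7,1]]]'

```text
time_s: 2.95
tcp_pos: [527.1, -248.4, 205.4]
eef_rot: [[-0.488, 0.873, -0.0], [0.873, 0.488, 0.0], [0.0, -0.0, -1.0]]
wrist_force: [0.2, 0.3, -1.1]
finger_gap: 1.001
grip_force: 0.0
```

```bash
python3 - <<'E'
from h import *
import pickle
s=r.get_state();i=r.get_image("wrist");pickle.dump(s,open("w2.pkl","wb"));cv2.imwrite("pics/w2.png",i)
cv2.imwrite("pics/w2b.png",cv2.resize(i,(800,600)));print(s["time_s"],s["tcp_pos"],np.degrees(np.arctan2(s["eef_rot"][1][1],s["eef_rot"][0][1])))
d=(i[...,2].astype(int)-i[...,0]<14).astype(np.uint8)
c=rect(d,(190,20,330,290))
print(cv2.boundingRect(c),fit("wrist",c,8,s))
E
```

```text
2.95 [ 527.052122   -248.44418185  205.39663142] 29.196933639718495
(208, 130, 59, 110) [ 516.1 -287.   159.    79.9  -61.3]
```

View pics/w2b.png

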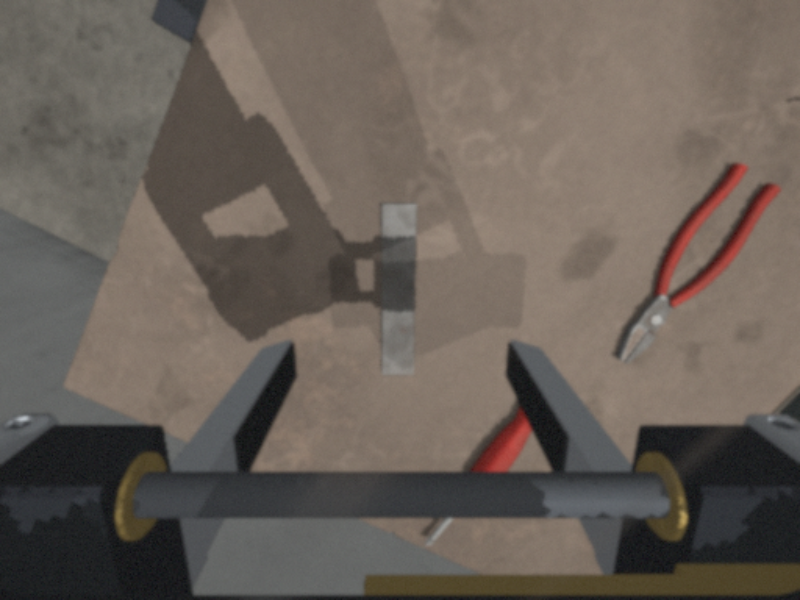

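The wrist view shows the bar clear and upright at (381–416, 204–374) in the 800-pixel picture. The shadow had spoilt the mask, so I use the edges.

```bash
python3 - <<'E'
from h import *
import pickle
s=pickle.load(open("w2.pkl","rb"));i=cv2.imread("pics/w2.png")
b=cv2.GaussianBlur(i[...,0].astype(float)*2-i[...,2],(3,3),0)  # bluish greyness
L=[];W=[]
def pk(q):
    k=int(q.argmax());k0=max(k-2,0);w=np.clip(q[k0:k+3],0,None);return k0+(w*np.arange(len(w))).sum()/w.sum()
for v in range(136,236,3):
    d=np.gradient(b[v,235:275]);P,Q=[onz("wrist",(235+pk(q),v),8,s) for q in(d,-d)];L.append((P+Q)/2);W.append(np.linalg.norm(P-Q))
L=np.array(L)[:,:2];W=np.array(W);print(np.round(W,1));L=L[abs(W-np.median(W))<2];c=L.mean(0);u=np.linalg.svd(L-c)[2][0];u*=np.sign(u[0])
print("mid",c,"yaw",np.degrees(np.arctan2(u[1],u[0])),len(L))
T=[];B=[]
for col in range(248,262,2):
    d=np.gradient(b[:,col]);T.append(onz("wrist",(col,120+pk(d[120:142])),8,s)[:2]);B.append(onz("wrist",(col,228+pk(-d[228:250])),8,s)[:2])
T,B=np.mean(T,0),np.mean(B,0);print(T,B,"len",np.linalg.norm(T-B));m=((T+B)/2-c)@u;ctr=c+m*u;print("centre",ctr,"grip",ctr-30*u)
E
```

```text
[28.8 29.  28.9 29.1 28.9  7.   7.9 27.6 15.5 27.3  7.5  7.8  7.  36.8
  6.7 36.4 37.7 41.9  8.3  7.6 38.3 27.5 28.  28.4 28.2 29.  29.3 29.6
 28.9 29.  29.8 29.4 30.  30.4]
mid [ 542.41698163 -282.97396597] yaw -61.17922175577521 20
[ 498.77845158 -206.075801  ] [ 576.21667629 -345.1886278 ] len 159.21387259405932
centre [ 538.1728953  -275.26062885] grip [ 523.71075228 -248.9766714 ]
```

Bar centre is (538.2,-275.3), yaw -61.2°, length 159 (given as 160). I grip it 30 mm toward the tail, so the fingers sit over the lifter pin when the bar is home.

Request:
play_rows --series '[[[-0.0033,-0.0005,-0.05,-0.4,0.6],[-0.0033,-0.0005,-0.1,-0.4,0.2],[-0.0033,-0.0005,-0.15,-0.4,0],[-0.0033,-0.0005,-0.18,-0.4,0],[-0.0033,-0.0005,-0.193,-0.4,0],[-0.0033,-0.0005,-0.2,-0.4,0],[-0.0033,-0.0005,-0.2025,-0.4,0],[-0.0033,-0.0005,-0.2025,-0.4,0]]]'

```text
time_s: 4.0
tcp_pos: [524.2, -250.4, 4.0]
eef_rot: [[-0.479, 0.878, 0.001], [0.878, 0.479, -0.001], [-0.002, 0.001, -1.0]]
wrist_force: [0.1, -0.2, 0.5]
finger_gap: 0.503
grip_force: 0.0
```

Request:
play_rows --series '[[[0,0,0,0,-1],[0,0,0,0,-1],[0,0,0,0,-1],[0,0,0,0,-1],[0,0,0,0,-1]]]' --squeeze 50

```text
time_s: 4.62
tcp_pos: [524.0, -250.2, 3.5]
eef_rot: [[-0.479, 0.878, 0.001], [0.878, 0.479, -0.0], [-0.001, 0.001, -1.0]]
wrist_force: [0.6, 2.4, 4.4]
finger_gap: 0.307
grip_force: 50.0
```

Gripped: the gap of 0.307 is about 29 mm. Now I lift, turn and carry the bar above the pre-entry point.

Request:
play_rows --series '[[[0,0,0.02,0,-1],[0,0,0.06,0,-1],[0,0.01,0.1,0,-1],[-0.02,0.05,0.12,9,-1],[-0.04,0.1,0.12,18,-1],[-0.06,0.15,0.12,28,-1],[-0.085,0.2,0.12,38,-1],[-0.105,0.25,0.12,48,-1],[-0.12,0.285,0.12,58,-1],[-0.131,0.307,0.12,68,-1],[-0.131,0.307,0.12,76,-1],[-0.131,0.307,0.12,79,-1]]]'

```text
time_s: 6.12
tcp_pos: [391.5, 57.3, 123.0]
eef_rot: [[-0.952, -0.305, -0.001], [-0.305, 0.952, -0.0], [0.001, -0.0, -1.0]]
wrist_force: [-1.0, -0.3, -3.2]
finger_gap: 0.306
grip_force: 50.0
```

Request:
play_rows --series '[[[0,0,-0.03,0,-1],[0,0,-0.04,0,-1],[0,0,-0.04,0,-1],[0,0,-0.04,0,-1]]]'

```text
time_s: 6.62
tcp_pos: [393.1, 56.9, 83.8]
eef_rot: [[-0.953, -0.302, 0.001], [-0.302, 0.953, -0.0], [-0.001, -0.001, -1.0]]
wrist_force: [-0.5, -0.3, -2.2]
finger_gap: 0.307
grip_force: 50.0
```

```bash
python3 - <<'E'
from h import *
import pickle
s=r.get_state();i=r.get_image("wrist");j=r.get_image("side");pickle.dump(s,open("w3.pkl","wb"));cv2.imwrite("pics/w3.png",i);cv2.imwrite("pics/d3.png",j)
a=cv2.resize(i,(800,600))[80:600];cv2.imwrite("pics/w3b.png",a);print(s)
cv2.imwrite("pics/d3b.png",cv2.resize(j[90:210,190:330],None,fx=5,fy=5,interpolation=2))
E
```

```text
{'time_s': 6.625, 'joints': array([-8.23152361e+00, -1.31356325e+01,  1.30284240e+02, -4.08711814e-03,
        6.27738732e+01, -1.15811036e+02]), 'dq': array([ 0.09092139, -0.10873968, -0.38510504,  0.05958007, -0.1695003 ,
       -0.02801499]), 'joint_torque': array([ 1.39087057e-02, -1.91783541e+01, -2.88115346e+01, -1.01973029e-02,
        9.35716031e-03,  8.35863057e-05]), 'tcp_pos': array([393.09695898,  56.8872533 ,  83.83121048]), 'eef_rot': array([[-9.53288093e-01, -3.02059667e-01,  1.32994181e-03],
       [-3.02060249e-01,  9.53288802e-01, -2.56485264e-04],
       [-1.19034479e-03, -6.46226904e-04, -9.99999083e-01]]), 'wrist_force': array([-0.4780902 , -0.28267139, -2.24235202]), 'wrist_torque': array([0.00215798, 0.10822074, 0.00830547]), 'grip_force': 49.98441696166992, 'finger_gap': 0.3070453687545912}
```

View pics/w3b.png

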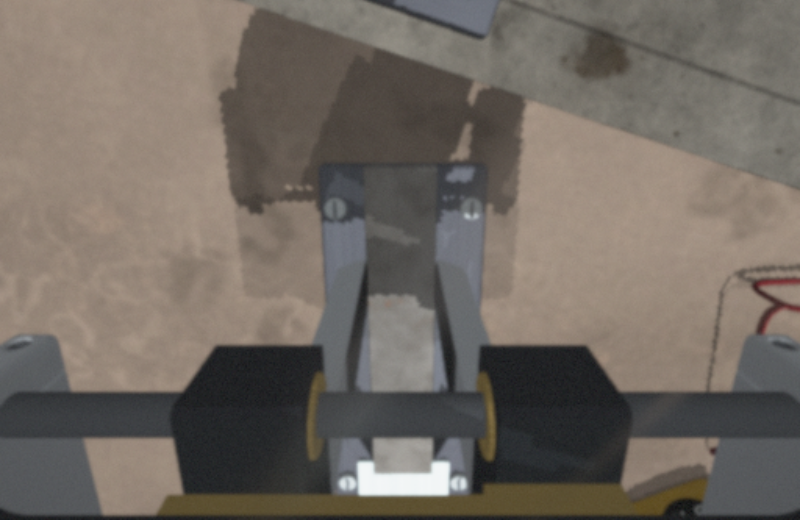

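View pics/d3b.png

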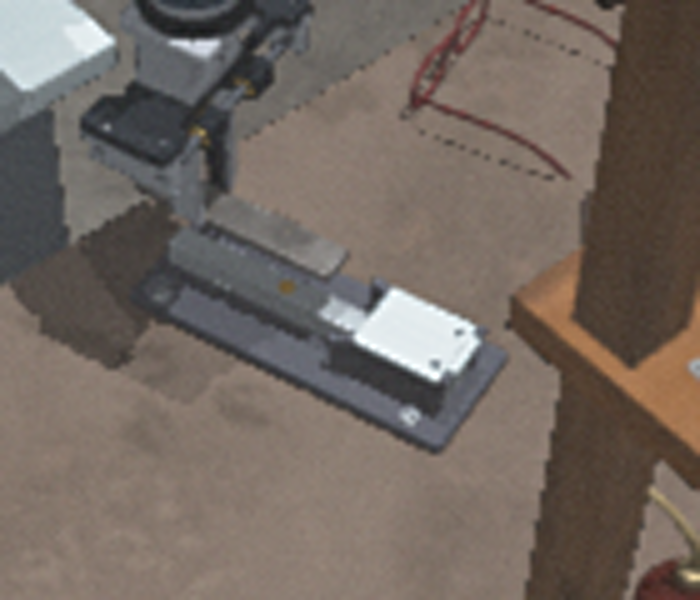

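The wrist view shows the bar held straight: tail edges 366–437 and nose edges 372–432, mid ≈401.7. The plate and flap mids are ≈403.5. The side view shows the bar over the bed, near level. I check the lateral offset and droop numerically.

```bash
python3 - <<'E'
from h import *
import pickle
from scipy.optimize import fsolve
s=pickle.load(open("w3.pkl","rb"));R=np.array(s["eef_rot"]);t=np.array(s["tcp_pos"]);k=.64
i=cv2.imread("pics/w3.png").astype(float);g=cv2.GaussianBlur(i,(3,3),0).mean(2)
# end rows, subpixel
print("tail",g[150:164,250:264].mean(1).round(),"nose",g[345:362,250:264].mean(1).round())
u=np.array([np.cos(np.radians(17.75)),np.sin(np.radians(17.75))]);n=np.array([-u[1],u[0]])
J=np.array([478.5,84.8])
def jf(P):d=P[:2]-J;return np.round([d@u,d@n],1)
print("tcp jig",jf(t))
for nm,p,z in(("plateL",(320,243),12),("plateR",(487,243),12),("flapL",(358,541),53),("flapR",(449,541),53),("tailL",(366,245),89),("tailR",(437,245),89),("noseL",(372,552),89),("noseR",(432,552),89)):print(nm,jf(onz("wrist",(p[0]*k,p[1]*k),z,s)))
def err(x,vt,vn):
    a,th=x;o=[]
    for v,l in((vt,-80),(vn,80)):
        q=l+30  # signed distance from grip along bar
        top=np.array([*(t[:2]+u*(q+a)),t[2]-3+8-np.sin(th)*q])
        P=onz("wrist",(256.3,v),top[2],s);o.append((P[:2]-top[:2])@u)
    return o
for vt,vn in((245,552),(246,552),(245,554)):
    x=fsolve(err,[0,0],args=(vt*k,vn*k));print("offset",x[0],"nose-down deg",np.degrees(x[1]))
E
```

```text
tail [73. 73. 73. 72. 70. 66. 64. 65. 70. 74. 76. 77. 77. 78.] nose [158. 159. 160. 161. 161. 161. 162. 167. 186. 214. 235. 243. 244. 244.
 244. 244. 244.]
tcp jig [-89.8  -0.5]
plateL [-130.2  -47.8]
plateR [-130.    48.8]
flapL [ 43.6 -27.2]
flapR [43.6 27.6]
tailL [-142.9  -15. ]
tailR [-142.8   13.5]
noseL [ 13.2 -15.8]
noseR [13.3 14.4]
offset -3.213104125162607 nose-down deg 1.6972153993357821
offset -2.839318675300831 nose-down deg 1.8781721331049346
offset -3.1214431247514245 nose-down deg 1.11524770455119
```

Lateral shift needed is about +1 mm, with slight nose droop of ~1.5°. The nose is at jig x≈17, already past the pin and short of the lead-ins, so I can go straight down to 5 mm over the bed.

Request:
play_rows --series '[[[-0.0003,0.001,-0.015,0,-1],[-0.0003,0.001,-0.03,0,-1],[-0.0003,0.001,-0.037,0,-1],[-0.0003,0.001,-0.041,0,-1],[-0.0003,0.001,-0.041,0,-1],[-0.0003,0.001,-0.041,0,-1]]]'

```text
time_s: 7.48
tcp_pos: [392.6, 58.0, 42.4]
eef_rot: [[-0.953, -0.302, 0.001], [-0.302, 0.953, -0.0], [-0.001, -0.0, -1.0]]
wrist_force: [0.2, 0.3, -3.0]
finger_gap: 0.313
grip_force: 50.0
```

```bash
python3 - <<'E'
from h import *
j=r.get_image("side");k=r.get_image("scene")
a=cv2.resize(j[120:190,205:305],None,fx=6,fy=6,interpolation=2);b=cv2.resize(k[130:190,170:270],None,fx=5,fy=5,interpolation=2)[:175]
b=cv2.resize(k[140:170,170:270],None,fx=6,fy=6,interpolation=2)
cv2.imwrite("pics/d4.png",np.vstack([a,b])[:600]);s=r.get_state();print(s["tcp_pos"],s["wrist_force"],s["wrist_torque"])
E
```

```text
[392.58275922  57.99176413  42.35463387] [-0.47780032  0.08931785 -2.44743005] [0.00828771 0.07529023 0.02269068]
```

View pics/d4.png

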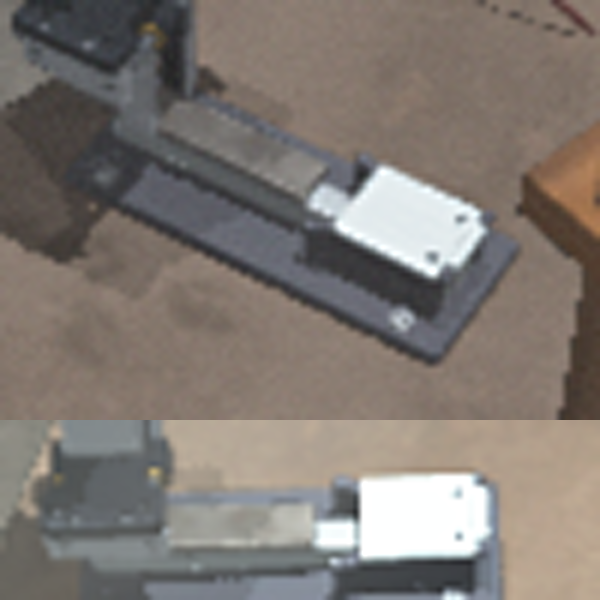

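The bar lies over the bed, in line with the slot and short of the flap. I slide it in.

Request:
play_rows --series '[[[0.0038,0.0012,0,0,-1],[0.0076,0.0024,0,0,-1],[0.0114,0.0037,0,0,-1],[0.0152,0.0049,0,0,-1],[0.019,0.0061,0,0,-1],[0.0229,0.0073,0,0,-1],[0.0267,0.0085,0,0,-1],[0.0305,0.0098,0,0,-1],[0.0333,0.0107,0,0,-1],[0.0333,0.0107,0,0,-1]]]'

```text
time_s: 8.82
tcp_pos: [425.7, 68.8, 41.9]
eef_rot: [[-0.953, -0.302, 0.0], [-0.302, 0.953, 0.0], [-0.0, -0.0, -1.0]]
wrist_force: [0.1, -0.2, -2.2]
finger_gap: 0.311
grip_force: 50.0
```

```bash
python3 - <<'E'
from h import *
j=r.get_image("side");k=r.get_image("scene")
a=cv2.resize(j[120:190,205:305],None,fx=6,fy=6,interpolation=2)
b=cv2.resize(k[140:170,170:270],None,fx=6,fy=6,interpolation=2)
cv2.imwrite("pics/d5.png",np.vstack([a,b])[:600]);s=r.get_state();print(s["tcp_pos"],s["wrist_force"],s["wrist_torque"])
E
```

```text
[425.53536538  68.7431154   41.96564454] [-0.24318418  0.05680075 -2.08128002] [ 0.0426352  -0.00327319 -0.00859553]
```

View pics/d5.png

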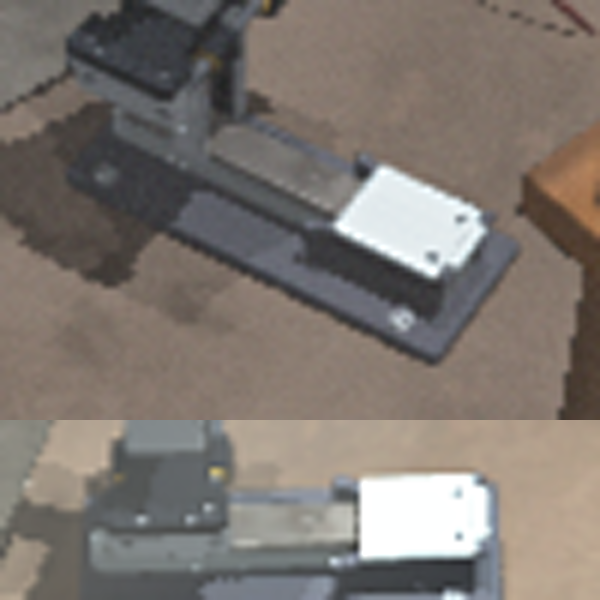

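The nose is now just under the flap, which looks unmoved, and there is no contact force. I go on toward the stop.

Request:
play_rows --series '[[[0.0038,0.0012,0,0,-1],[0.0076,0.0024,0,0,-1],[0.0114,0.0037,0,0,-1],[0.0152,0.0049,0,0,-1],[0.019,0.0061,0,0,-1],[0.0229,0.0073,0,0,-1],[0.0257,0.0082,0,0,-1],[0.0267,0.0085,0,0,-1],[0.0267,0.0085,0,0,-1]]]'

```text
time_s: 10.05
tcp_pos: [452.2, 77.2, 41.9]
eef_rot: [[-0.953, -0.302, -0.0], [-0.302, 0.953, -0.0], [0.0, 0.0, -1.0]]
wrist_force: [1.1, 1.1, -2.4]
finger_gap: 0.305
grip_force: 50.0
```

Request:
play_rows --series '[[[0.001,0.0003,0,0,-1],[0.0019,0.0006,0,0,-1],[0.0029,0.0009,0,0,-1],[0.0029,0.0009,0,0,-1]]]'

```text
time_s: 10.55
tcp_pos: [455.2, 78.1, 42.0]
eef_rot: [[-0.953, -0.302, 0.0], [-0.302, 0.953, -0.0], [-0.0, -0.0, -1.0]]
wrist_force: [0.7, -0.2, -3.4]
finger_gap: 0.308
grip_force: 50.0
```

Request:
play_rows --series '[[[0.001,0.0003,0,0,-1],[0.0019,0.0006,0,0,-1],[0.0019,0.0006,0,0,-1]]]'

```text
time_s: 10.92
tcp_pos: [457.1, 78.7, 42.0]
eef_rot: [[-0.953, -0.302, 0.0], [-0.302, 0.953, -0.0], [-0.0, -0.0, -1.0]]
wrist_force: [0.5, -0.3, -3.1]
finger_gap: 0.307
grip_force: 50.0
```

Request:
play_rows --series '[[[0.001,0.0003,0,0,-1],[0.0014,0.0005,0,0,-1],[0.0014,0.0005,0,0,-1]]]'

```text
time_s: 11.3
tcp_pos: [457.6, 79.2, 41.5]
eef_rot: [[-0.953, -0.302, -0.002], [-0.302, 0.953, -0.0], [0.002, 0.0, -1.0]]
wrist_force: [-2.5, -1.1, -2.7]
finger_gap: 0.303
grip_force: 50.0
```

Request:
play_rows --series '[[[0.001,0.0003,0,0,-1],[0.001,0.0003,0,0,-1],[0.001,0.0003,0,0,-1]]]'

```text
time_s: 11.68
tcp_pos: [457.6, 79.3, 41.2]
eef_rot: [[-0.953, -0.302, -0.004], [-0.302, 0.953, -0.001], [0.004, 0.001, -1.0]]
wrist_force: [-6.2, -2.0, -1.8]
finger_gap: 0.306
grip_force: 50.0
```

The stop is met (6.5 N). I ease off slightly and press down.

Request:
play_rows --series '[[[-0.0007,-0.0002,-0.001,0,-1],[-0.0007,-0.0002,-0.002,0,-1],[-0.0007,-0.0002,-0.003,0,-1],[-0.0007,-0.0002,-0.004,0,-1],[-0.0007,-0.0002,-0.005,0,-1],[-0.0007,-0.0002,-0.0055,0,-1],[-0.0007,-0.0002,-0.0055,0,-1]]]'

```text
time_s: 12.55
tcp_pos: [457.7, 79.2, 37.7]
eef_rot: [[-0.953, -0.303, -0.004], [-0.303, 0.953, -0.0], [0.004, 0.001, -1.0]]
wrist_force: [-11.8, -1.7, 13.6]
finger_gap: 0.308
grip_force: 50.0
```

Request:
play_rows --series '[[[-0.0005,-0.0002,-0.001,0,-1],[-0.0008,-0.0003,-0.002,0,-1],[-0.0008,-0.0003,-0.0025,0,-1],[-0.0008,-0.0003,-0.0025,0,-1],[-0.0008,-0.0003,-0.0025,0,-1]]]'

```text
time_s: 13.18
tcp_pos: [457.8, 79.2, 37.3]
eef_rot: [[-0.953, -0.303, -0.004], [-0.303, 0.953, 0.0], [0.004, 0.001, -1.0]]
wrist_force: [-17.8, -0.4, 29.8]
finger_gap: 0.307
grip_force: 50.0
```

```bash
python3 - <<'E'
from h import *
j=r.get_image("side");k=r.get_image("scene")
a=cv2.resize(j[120:190,205:305],None,fx=6,fy=6,interpolation=2)
b=cv2.resize(k[140:170,170:270],None,fx=6,fy=6,interpolation=2)
cv2.imwrite("pics/d6.png",np.vstack([a,b])[:600]);s=r.get_state();print(s["tcp_pos"],s["wrist_force"],s["wrist_torque"],s["time_s"],s["eef_rot"][:,2])
E
```

```text
[457.76833319  79.20075994  37.33943668] [-17.85425675   0.05668706  29.1356559 ] [-0.0567437   3.57670205 -0.09639817] 13.275 [-3.92390063e-03  1.62547290e-05 -9.99992301e-01]
```

View pics/d6.png

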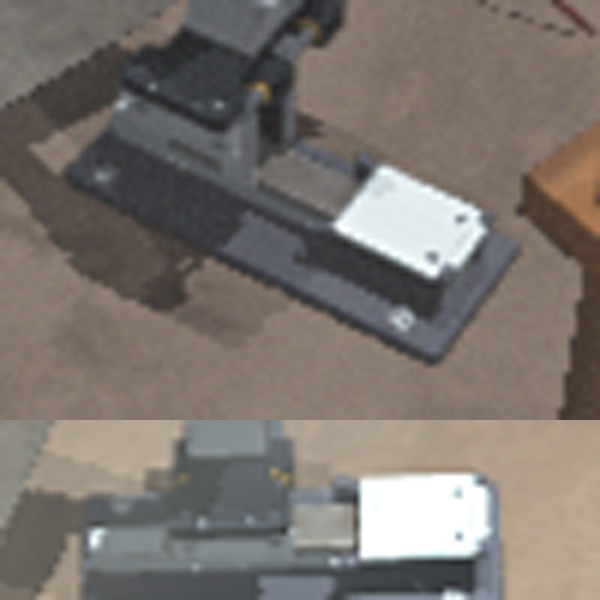

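The flap is down, the bar is home and pressed flat with about 30 N, and the TCP height fits a bar flat on the bed. I hand it in.

```bash
python3 -c "
from workcell import r
print(r.hand_in())"
```

```text
the job is handed in; nothing more can be done
None
```

I handed the job in at about 13 s with the bar against the end stop, the flap down, and the gripper still holding and pressing the bar onto the bed with about 30 N; hand-in returned no verdict.

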